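Hold a paint tin out at the code reader on a sprung slide

ROBOT

A 6-joint arm with a two-finger parallel gripper is mounted at the origin on the work surface. World frame = base frame: x ahead of the robot, y to its left, z up, the work surface at z = 0. Lengths are in mm, angles in rad, forces in N, time in s.
With the tool pointing down it reaches from about 350 to 975 mm from the base axis. Payload 17.4 kg.
Tool frame: the origin (TCP) lies midway between the tips of the shut fingers; the grasp point (between the pads) lies 19 mm behind it; z points along the fingers, y is the line along which they close (so a half turn about z gives the same grasp; the last joint's range is limited). The gripper opens to 85 mm and grips with 20 to 120 N. Pads are 22 mm wide; open, the fingers measure 114 mm over their backs; the gripper's body (76 mm by 85 mm) begins 54 mm behind the grasp point. The pads swing forward as they close: fully open they stand 13 mm farther back than shut.
Start: joints at [-0.038, 0.116, 1.442, -0, 1.584, -0.038], TCP at [675.006, -0.009, 231.303] pointing down, gripper open.
Joint ranges: [-2.83, 2.83], [-0.83, 2.19], [0.07, 2.5], [-1.14, 4.28], [0.01, 3], [-2.97, 2.97]. Speed limits (rad/s): [1.89, 1.89, 2.22, 3.14, 3.14, 3.14].

INTERFACE

Orientations are given as [roll, pitch, yaw] about the fixed x, y, z axes, in that order (R = Rz(yaw) Ry(pitch) Rx(roll)).
In Python, from workcell import telemetry, snapshot, ctrl, spotter gives the robot as it stands. The module is installed in compiled form; this text tells all that it offers.
- The arm moves only by the shell command python3 -m handwheel 'ROWS'. ROWS is JSON, a list of rows, each a list of 5 numbers: the shift along the tool's x, y, z as a fraction of full scale, then the turn about the tool's z as a fraction of full scale, then the opening, from -1 (shut) to 1 (fully open), so that 0 is half open. In form: [[tx, ty, tz, roll, hand], ...]. A call has 1 to 10 rows; each row shifts and turns the commanded pose from where the row before left it, along the tool's axes as they then stand; what a row does not reach is not made up. Full scale, the value 1, is 500 mm for a shift and 30 degrees for a turn. A row lasts 1/8 s, in which the tool goes at most 62.5 mm and 10.7 degrees, less where a joint would pass 70% of its speed; a pose out of reach is approached as far as the arm can. A call with a number of a shift or a turn outside -1 to 1 is refused whole. A call with a gripper value outside its range is refused whole. The fingers move at their own pace and stop on an object; the grip force is fixed at half the most. Time passes only in rows, so rows that do not move let the fingers close. It gives the time, the measured TCP pose, the force, the opening and the grip force at its end, in the units of the state.
- telemetry.state(): the state, without advancing time (a new reading comes with each control period).
- snapshot(name): name is "scene" or "side" or "wrist"; returns a dict with "image" (400x640x3 uint8, red, green, blue), "z_map" (400x640 float32, mm along the optical axis (not along the pixel's ray), 0 where there is no reading), "mtx" (3x3 intrinsics, pixels), "xyz" and "orientation" of the camera in the world. Camera axes: x right, y up, looking along -z (the intrinsics and any distortion apply to the point x, -y, -z); pixel columns grow to the right and rows downward; lengths in mm; the calibration is good to about 2 mm. A picture is of the moment at which its call begins.
- ctrl.close_job(): hands the job in; it is judged then, once.
Trained networks look in the newest picture that a camera, given by its name, has taken for a name from the list of things; names that differ only in an ending like _2 or _b are one class to them, and where a whole thing is asked for, a point or a joint stands for the part that bears it (a point fixed in the world has none). Each returns a list of dicts, best first, with "p" (0 to 1); they miss things now and then, are a little off and sometimes report something else, mostly with a low value. They report only what shows in the picture. A call takes as long as a camera call. They do not tell look-alikes from the thing itself.
- spotter.regions_of(camera, target): "region" (400x640 bool, what is visible of it).
- spotter.tip_of(camera, target): "xyz" ([x, y, z] in mm, in world coordinates, good to about 4 mm: a listed point, or the origin of a listed thing).
The state is a dict: "time": time; "joint_positions": joint angles; "joint_velocities": joint speeds; "joint_efforts": joint torques, N m; "ee_pos": TCP position; "ee_rot": TCP orientation; "wrist_force": force on the tool from outside, world axes, zero at the start; "wrist_torque": the same for the moment, N m; "finger_gap": opening from 0.0 (shut) to 1.0 (fully open); "grasp_force": force on a finger pad.
Only numpy, scipy, OpenCV 4.12 (cv2) and the standard library are available. Lean on these libraries where they do the work, as an engineer would, in place of code of your own. Each camera call takes 0.05 s, during which the arm holds its last target. There are 200 camera calls.

TASK

Set the smaller of the two tins down gently and upright in the middle of the rubber pad on the sprung slide, and let go of it. Then pull the slide out by its bar handle until its pointer is level with the black fin on the code reader, and keep holding it there against the spring so that the tin can be read: finish while still holding the handle, with the tin standing on the pad. Leave the other things on the shelf where they are.

Things in the scene. Friction and masses are not known exactly. Their poses are not given: they have to be found in the camera images.
- small_tin: the smaller sealed steel tin, a plain upright cylinder 58 mm in diameter and 80 mm high with a paper label, about 0.3 kg (it varies); loose, standing on the shelf to the left or right of the track. Origin: centre of its underside, z up its axis.
- wide_tin: the other sealed steel tin, 92 mm in diameter and 95 mm high, loose, standing upright on the opposite side of the track from the small tin; not to be moved. Origin: centre of its underside.
- track: the fixed grey track of the slide, 360 mm long (from x = -280 to +80 mm in its own frame), 126 mm wide, two side rails 20 mm high, a 34 mm high grey spring box at its far end. Its own -x axis is the direction in which the slide is pulled out, roughly towards the robot; own y to the left. Origin: on the shelf, under the centre of the pad when the slide is home.
- slide: the aluminium slide with its pad, pointer and handle. Its axes are parallel to the track's and its origin coincides with the track's when it is home (the start); pulled out by d it lies at x = -d in the track's frame, stop at d = 130 mm. A spring pulls it home: about 3.5 N at home, plus 50 N per metre of pull, and some friction. Its plate reaches from 58 mm behind the pad's centre to 137 mm in front of it; its top is 21 mm above the shelf.
- pad (a point): the black square rubber pad on the slide, 100 x 96 x 3 mm, flat, moves with the slide. This point: centre of its top face, 24 mm above the shelf. Axes parallel to the track's.
- handle (a point): the pull bar of the slide: a horizontal round steel bar 14 mm in diameter, along its own y, carried by two 8 mm wide uprights at its ends so that 88 mm of it is free between them; 51 mm of air from the slide's plate to the bar's axis. This point: middle of the bar's axis, 72 mm above the shelf and 125 mm in front (-x) of the pad's centre; moves with the slide. Axes parallel to the track's; it can be pinched from above with one finger in front and one behind.
- pointer (a point): tip of the thin dark pointer (5 mm wide) that sticks out of the slide's left side (+y), abreast of the pad's centre, 24.5 mm above the shelf; moves with the slide.
- reader: the code reader: a fixed grey plastic box 64 x 38 x 85 mm standing at the left (+y) side of the track, its dark window facing the track; a foot plate and the fin reach from it to the track. Its axes are parallel to the track's; its origin lies on the track's centre line on the shelf, and its box spans y = 123 to 161 mm and x = -32 to +32 mm. It stands so that the slide must be pulled out 50 to 100 mm.
- mark (a point): the mark: the end, next to the track, of the reader's upright black fin (5 mm thick, 40 mm long, 40 mm high, standing between the reader and the track, in line with the middle of the reader's window), taken 24.5 mm above the shelf. Axes parallel to the track's. The pointer is level with the mark when both have the same place along the track's x; 4 mm of air then remains between them sideways.
- scraper: an orange hard silicone scraper lying flat on the left, about 145 x 60 x 14 mm; bystander.
- brush: a paint brush lying crosswise on the right; bystander.
- tape: a roll of masking tape lying flat on the right towards the back, 96 mm in diameter, 25 mm high; bystander.
There are look-alikes about, which are no part of the job. Leave any purple or turquoise look-alike of the reader alone.

How it is judged:
By the outcome, as a careful person would: the job done as asked, in the order asked, and still so for the second after the job is handed in, while the arm keeps its last pose, push and grip.
It also fails if it takes over 58 s, if anything falls off the work surface, if the arm or the gripper's body presses on something with over 40 N, if the wrist force passes 120 N, or if a joint passes its speed limit or range.

## Working session

There is one attempt and no reset: what is moved stays moved. The work goes in short steps, Python scripts to look and compute and a shell command to move; the robot and the scene stay as the last step left them, time stands still between calls to the robot, and variables do not carry over. Pictures are saved under pics/ and viewed, at most 10 in all, crops included, and the job is handed in when it is done.

```bash
mkdir -p pics; cat > h.py <<'E'
import numpy as np, cv2
from scipy.spatial.transform import Rotation as R
from workcell import telemetry, snapshot, ctrl, spotter
def cloud(s):
    z=s["z_map"];K=s["mtx"];v,u=np.indices(z.shape)
    P=np.stack([(u-K[0,2])*z/K[0,0],-(v-K[1,2])*z/K[1,1],-z],-1)
    o=np.array(s["orientation"],float)
    M=o if o.shape==(3,3) else R.from_euler('xyz',o).as_matrix()
    W=P@M.T+np.array(s["xyz"]); W[z==0]=np.nan
    return W
E
python3 - <<'E'
from h import *
s={}
for n in("scene","side"):
    s[n]=snapshot(n); cv2.imwrite(f"pics/{n}0.png",s[n]["image"][...,::-1]); print(n,s[n]["xyz"],s[n]["orientation"])
    for t in("small_tin","wide_tin","track","pad","handle","pointer","reader","mark"):
        print(t,[(np.round(d["xyz"]).tolist(),round(d["p"],2)) for d in spotter.tip_of(n,t)][:4])
st=telemetry.state();print(st)
E
```

```text
scene [1053.89041935  269.4851194  1048.503702  ] [0.53500722 0.00967196 2.0987274 ]
small_tin [([623.0, 1.0, 6.0], 0.7), ([724.0, -250.0, 2.0], 0.36)]
wide_tin [([441.0, 319.0, 2.0], 0.89), ([669.0, 333.0, 2.0], 0.43)]
track [([619.0, -2.0, 1.0], 0.55)]
pad [([439.0, 320.0, 1.0], 0.52)]
handle [([498.0, 2.0, 70.0], 0.9), ([723.0, -250.0, 1.0], 0.33)]
pointer [([621.0, 76.0, 24.0], 0.55)]
reader []
mark [([382.0, 124.0, 25.0], 0.97), ([529.0, 81.0, 24.0], 0.89)]
side [  113.98158956 -1011.40977243   930.80095732] [ 0.89555135  0.01734204 -0.41252804]
small_tin [([406.0, -336.0, 1.0], 0.91)]
wide_tin [([443.0, 320.0, -2.0], 0.84)]
track [([621.0, 1.0, -2.0], 0.93)]
pad [([619.0, 5.0, -3.0], 0.67)]
handle [([502.0, -2.0, 70.0], 0.89)]
pointer [([618.0, 82.0, 22.0], 0.8), ([531.0, 81.0, 26.0], 0.18)]
reader []
mark [([385.0, 131.0, 24.0], 0.95), ([532.0, 78.0, 27.0], 0.88), ([459.0, -192.0, 28.0], 0.88)]
{'time': 0.9, 'joint_positions': array([-3.77969046e-02,  1.15943532e-01,  1.44159683e+00, -1.27828413e-05,
        1.58398870e+00, -3.77989377e-02]), 'joint_velocities': array([-0.00114479,  0.0005788 ,  0.00086179, -0.00044727,  0.00073602,
        0.00083718]), 'joint_efforts': array([ 9.45046704e-04, -7.31745028e+01, -6.32633114e+01,  1.36444996e-04,
        6.26058700e-04, -2.71231762e-06]), 'ee_pos': array([ 6.75004528e+02, -1.07180436e-02,  2.31343193e+02]), 'ee_rot': array([3.14152959e+00, 1.51756860e-05, 1.57079819e+00]), 'wrist_force': array([ 0.83776059,  0.73105272, -0.47616295]), 'wrist_torque': array([ 0.00431407,  0.02169393, -0.03200662]), 'grasp_force': 0.0, 'finger_gap': 1.004179960794343}
```

View pics/scene0.png

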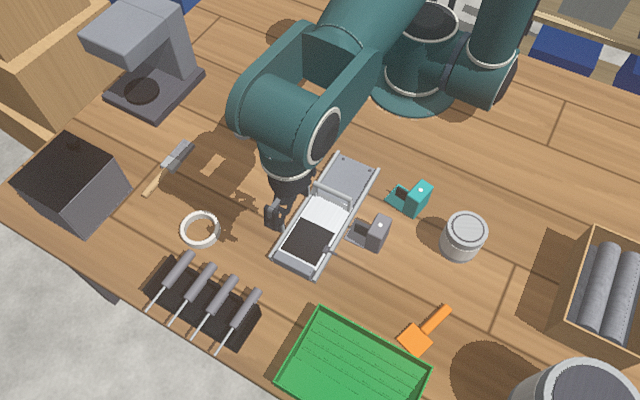

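View pics/side0.png

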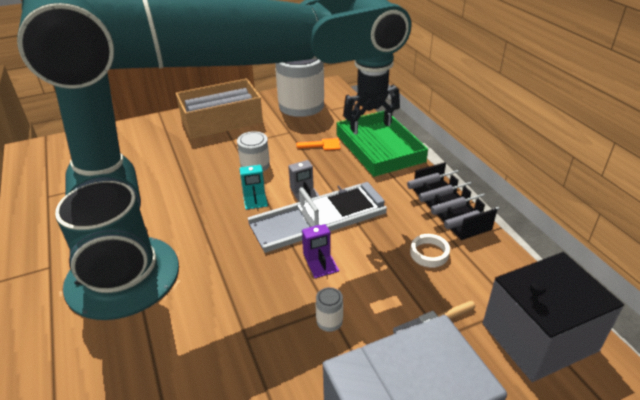

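The scene shows the slide at about (320,215) with the grey reader at (370,233) beside it. A turquoise look-alike stands at (412,197) and the wide tin at (465,235). The side view shows the small tin at (329,309), and the purple look-alike at (318,248).

```bash
python3 - <<'E'
from h import *
from scipy.optimize import least_squares
s=snapshot("side");W=cloud(s);x,y,z=np.moveaxis(W,-1,0)
m=(np.hypot(x-406,y+336)<60)&(z>72)&(z<90)
p=W[m];print("tin top",m.sum(),p.min(0),p.max(0),p.mean(0))
(c,sz,a)=cv2.minAreaRect(p[:,:2].astype(np.float32));print(c,sz); print(cv2.minEnclosingCircle(p[:,:2].astype(np.float32)))
for n in("scene","side"):
    s=snapshot(n);W=cloud(s);x,y,z=np.moveaxis(W,-1,0)
    g=s["image"].max(-1)
    for nm,m in(("pad",(abs(x-620)<75)&(abs(y)<65)&(z>15)&(z<33)&(g<70)),("bar",(abs(x-500)<30)&(abs(y)<60)&(z>66)&(z<90)),("fin/pointer",(x>500)&(x<660)&(y>63)&(y<122)&(z>12)&(z<50)&(g<70))):
        m=cv2.morphologyEx(m.astype(np.uint8),cv2.MORPH_OPEN,np.ones((2,2)))>0
        p=W[m]
        if len(p)>5: print(n,nm,len(p),cv2.minAreaRect(p[:,:2].astype(np.float32)),p.mean(0).round(1),p.min(0).round(),p.max(0).round())
    for t in("reader","slide"):
        print([(np.round(d["xyz"]).tolist(),round(d["p"],2)) for d in spotter.tip_of(n,t)])
E
```

```text
tin top 497 [ 378.67015942 -367.58811635   72.13011238] [ 435.72247851 -306.49962646   86.04436784] [ 405.7429361  -340.02748193   80.4410244 ]
(407.55352783203125, -337.2724609375) (60.565162658691406, 55.555694580078125)
((407.3020935058594, -337.04449462890625), 30.8280029296875)
scene bar 246 ((487.8899841308594, -3.6280746459960938), (49.418113708496094, 102.18907165527344), 9.094367027282715) [4.983e+02 1.000e-01 6.990e+01] [456. -58.   5.] [508.  49.  82.]
[([624.0, -0.0, 25.0], 0.57)]
[([624.0, 7.0, 7.0], 0.93)]
side pad 647 ((622.5020751953125, -5.041904449462891), (90.84567260742188, 93.0436782836914), 2.6593101024627686) [nan nan nan] [nan nan nan] [nan nan nan]
side bar 157 ((510.9613037109375, 27.84784698486328), (171.98973083496094, 42.128944396972656), 89.77082061767578) [498.3  -9.4  72.6] [490. -58.  14.] [532. 114.  82.]
side fin/pointer 74 ((530.0054931640625, 111.34954833984375), (52.58781814575195, 37.344093322753906), 57.946922302246094) [535.6 106.3  29.3] [515.  79.   2.] [559. 127.  44.]
[]
[([622.0, 6.0, 1.0], 0.62)]
```

```bash
python3 -m handwheel '[[-0.067,-0.054,0,0,1],[-0.067,-0.054,0,0,1],[-0.067,-0.054,0,0,1],[-0.067,-0.054,0,0,1],[-0.067,-0.054,0,0,1],[-0.067,-0.054,0,0,1],[-0.067,-0.054,0,0,1],[-0.067,-0.054,0,0,1],[-0.068,-0.05,0,0,1],[-0.07,-0.05,0.0,0,1]]'
python3 - <<'E'
from h import *
s=snapshot("wrist");cv2.imwrite("pics/w1.png",s["image"][...,::-1]);W=cloud(s);x,y,z=np.moveaxis(W,-1,0)
m=(np.hypot(x-406,y+336)<50)&(z>74)&(z<90);p=W[m].astype(np.float32);print(s["xyz"],len(p))
if len(p):print(cv2.minEnclosingCircle(p[:,:2]),p.mean(0))
print([(d["xyz"],d["p"]) for d in spotter.tip_of("wrist","small_tin")],telemetry.state()["ee_pos"],telemetry.state()["ee_rot"])
E
```

```text
time: 2.5
ee_pos: [408.0, -338.0, 231.6]
ee_rot: [3.141, 0.0, 1.571]
wrist_force: [0.4, 0.4, -0.0]
finger_gap: 1.001
grasp_force: 0.0
[ 407.32062825 -273.37183419  373.37647818] 3006Traceback (most recent call last):
  File "<stdin>", line 4, in <module>
cv2.error: OpenCV(4.12.0) /io/opencv/modules/imgproc/src/shapedescr.cpp:201: error: (-215:Assertion failed) count >= 0 && (depth == CV_32F || depth == CV_32S) in function 'minEnclosingCircle'
```

View pics/w1.png

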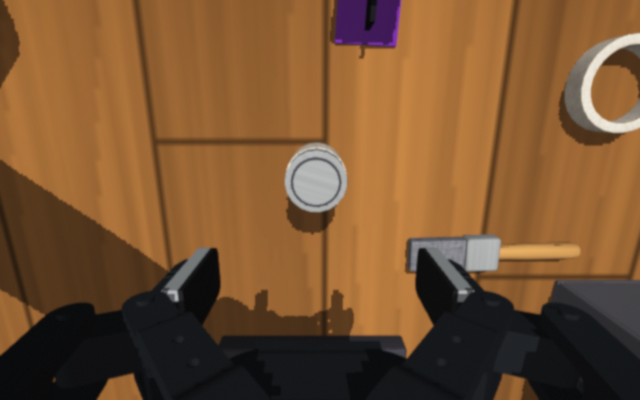

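The tin's top is at (316,182), below the purple base at (368,20). The brush lies at (450,255) and a grey box corner shows at (560,285).

```bash
python3 - <<'E'
from h import *
s=snapshot("wrist");W=cloud(s);x,y,z=np.moveaxis(W,-1,0)
m=(np.hypot(x-406,y+336)<50)&(z>74)&(z<90);p=np.ascontiguousarray(W[m],dtype=np.float32).reshape(-1,3)
print(cv2.minEnclosingCircle(np.ascontiguousarray(p[:,:2])),p.mean(0),np.median(p,0))
print("box",W[300,575],W[290,600],W[350,620],"brush",W[255,420],W[255,480])
print([(d["xyz"],d["p"]) for d in spotter.tip_of("wrist","small_tin")])
E
```

```text
((405.92010498046875, -337.43475341796875), 28.884906768798828) [ 405.85886  -336.47034    80.548515] [ 405.62842 -336.28735   80.71672]
box [ 708.38533075 -493.61181466   32.06768164] [ 736.77764438 -481.60998142   30.08699114] [ 474.72020067 -329.59472247  309.76128314] brush [ 448.02327539 -334.91728027  247.5292979 ] [ 596.0543161  -441.85855242   19.04606877]
[([405.4, -334.2, -1.1], 0.82)]
```

```bash
python3 -m handwheel '[[0.002,-0.004,0.05,0,1],[0,0,0.08,0,1],[0,0,0.08,0,1],[0,0,0.08,0,1],[0,0,0.06,0,1],[0,0,0.04,0,1],[0,0,0.015,0,1],[0,0,0,0,1],[0,0,0,0,-1],[0,0,0,0,-1]]'
python3 -m handwheel '[[0,0,0,0,-1],[0,0,0,0,-1],[0,0,0,0,-1],[0,0,0,0,-1]]'
```

```text
time: 3.9
ee_pos: [407.4, -336.5, 30.1]
ee_rot: [3.14, 0.001, 1.571]
wrist_force: [-1.4, 0.6, -1.3]
finger_gap: 0.669
grasp_force: 63.7
time: 4.4
ee_pos: [407.4, -336.5, 30.1]
ee_rot: [3.14, 0.001, 1.571]
wrist_force: [-0.4, 1.1, 6.6]
finger_gap: 0.668
grasp_force: 63.5
```

```bash
python3 -m handwheel '[[0,0,-0.02,0,-1],[0,0,-0.06,0,-1],[0,0,-0.1,0,-1],[0,0,-0.08,0,-1],[0,0,-0.04,0,-1]]'
python3 -m handwheel '[[0.03,0.02,0,0,-1],[0.07,0.045,0,0,-1],[0.08,0.051,0,0,-1],[0.08,0.051,0,0,-1],[0.08,0.051,0,0,-1],[0.08,0.051,0,0,-1],[0.08,0.051,0,0,-1],[0.08,0.051,0,0,-1],[0.07,0.038,0,0,-1],[0.025,0.02,0,0,-1]]'
python3 - <<'E'
from h import *
s=snapshot("wrist");cv2.imwrite("pics/w2.png",s["image"][...,::-1]);print(s["xyz"])
for n in("wrist","side","scene"):
    if n!="wrist":snapshot(n)
    for t in("track","slide","pad","handle","pointer","mark"):
        print(n,t,[(np.round(d["xyz"]).tolist(),round(d["p"],2)) for d in spotter.tip_of(n,t)])
print(telemetry.state()["ee_pos"])
E
```

```text
time: 5.03
ee_pos: [407.3, -336.3, 181.5]
ee_rot: [3.139, 0.002, 1.571]
wrist_force: [0.0, 0.4, -2.8]
finger_gap: 0.667
grasp_force: 64.8
time: 6.28
ee_pos: [621.5, 4.3, 176.5]
ee_rot: [-3.139, -0.0, 1.573]
wrist_force: [0.8, 0.1, -3.4]
finger_gap: 0.664
grasp_force: 64.8
[621.07914768  68.72314619 318.33418888]
wrist track [([619.0, -0.0, -2.0], 0.63)]
wrist slide [([618.0, -1.0, -0.0], 0.63)]
wrist pad [([620.0, -0.0, 24.0], 0.59)]
wrist handle [([500.0, -4.0, 77.0], 0.96), ([620.0, -0.0, 24.0], 0.43)]
wrist pointer [([619.0, 83.0, 28.0], 0.59)]
wrist mark [([388.0, 123.0, 26.0], 0.83), ([533.0, 81.0, 27.0], 0.71), ([462.0, -194.0, 24.0], 0.62)]
side track [([617.0, 2.0, -0.0], 0.58)]
side slide [([624.0, 6.0, 0.0], 0.92)]
side pad [([624.0, 2.0, 20.0], 0.91)]
side handle [([499.0, -0.0, 73.0], 0.59)]
side pointer [([620.0, 82.0, 24.0], 0.63)]
side mark [([383.0, 129.0, 23.0], 0.91), ([459.0, -198.0, 23.0], 0.83), ([619.0, -440.0, -0.0], 0.7), ([533.0, 80.0, 25.0], 0.6), ([669.0, 336.0, 3.0], 0.45)]
scene track [([616.0, -1.0, 1.0], 0.87)]
scene slide [([624.0, 4.0, 5.0], 0.79)]
scene pad [([621.0, -0.0, 24.0], 0.59)]
scene handle [([497.0, -1.0, 72.0], 0.71)]
scene pointer []
scene mark [([456.0, -188.0, 23.0], 0.79), ([528.0, 80.0, 22.0], 0.69)]
[621.49190457   1.49871923 178.77570875]
```

View pics/w2.png

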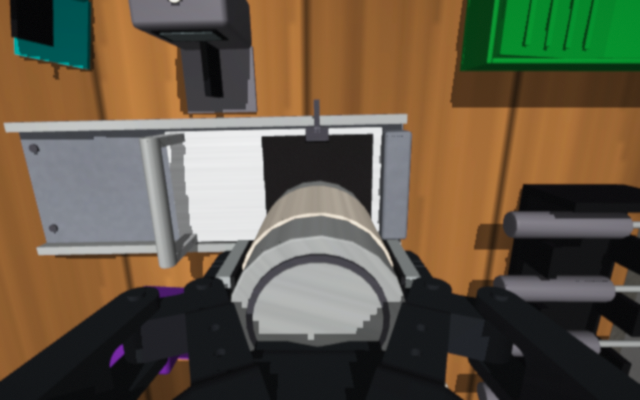

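The pad spans columns 262–373 with its upper edge at row 136. The pointer tip is at (317,100), the fin's track-side end at about (212,97), and the handle bar at columns 145–170. The track is nearly parallel to world x.

```bash
cat >> h.py <<'E'
def plane(s,u,v,z):
    K=s["mtx"];o=np.array(s["orientation"],float);M=o if o.shape==(3,3) else R.from_euler('xyz',o).as_matrix()
    d=M@np.array([(u-K[0,2])/K[0,0],-(v-K[1,2])/K[1,1],-1]);c=np.array(s["xyz"]);return (c+d*(z-c[2])/d[2]).round(1)
E
python3 - <<'E'
from h import *
s=snapshot("wrist");print(telemetry.state()["ee_pos"],s["xyz"])
cv2.imwrite("pics/w3.png",cv2.resize(s["image"][20:220,130:430,::-1],None,fx=2.6,fy=2.6,interpolation=cv2.INTER_CUBIC))
for n,u,v,z in(("padTL",262,137,24),("padTR",373,135,24),("padR190",373,190,24),("padL180",264,180,24),("ptr",317,100,24.5),("ptrroot",317,126,24.5),("fin",212,97,24.5),("railL",5,127,20),("railR",405,118,20),("barT",152,140,72),("barB",167,262,72)):print(n,plane(s,u,v,z))
W=cloud(s)
for r in(140,180,220):
    print(r,W[r,120:200,2].round().astype(int)[::4])
E
```

```text
[621.50193496   1.47205875 178.80247949] [620.85131774  66.06017137 320.64310241]
padTL [571.3  42.6  24. ]
padTR [670.4  44.4  24. ]
padR190 [672.7  -6.1  24. ]
padL180 [571.5   3.4  24. ]
ptr [620.5  74.3  24.5]
ptrroot [620.5  52.3  24.5]
fin [529.7  76.8  24.5]
railL [340.2  51.2  20. ]
railR [699.  59.  20.]
barT [496.7  44.2  72. ]
barB [495.9 -55.9  72. ]
140 [ 8  7  9  7  8 75 78 77 76 74 69 63 55 46 39 19 21 20 20 20]
180 [ 8  8  8  8  8  7  7 78 78 78 76 73  8 21 20 20 21 21 20 20]
220 [ 7  8  7  7  9  8  6  7  6 79 77 78 74 69  8 21 20 21 21 21]
```

View pics/w3.png

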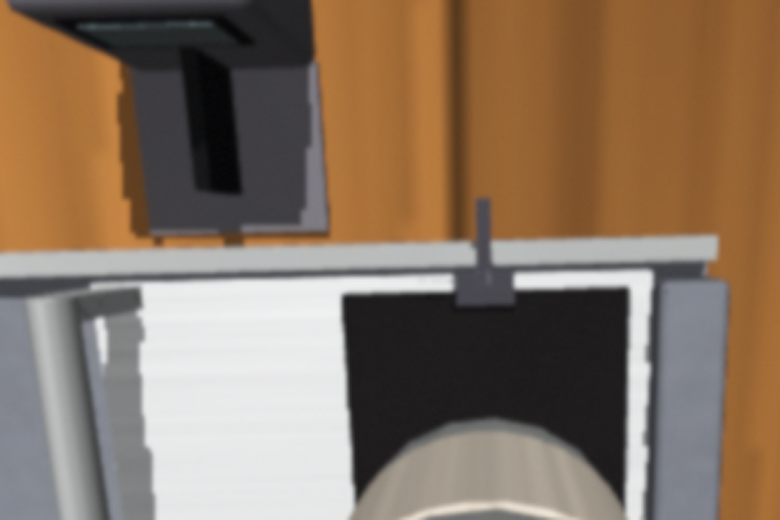

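```bash
python3 - <<'E'
from h import *
s=snapshot("wrist");print(s["xyz"])
c=lambda a,b:(130+a/2.6-.3,20+b/2.6-.3)
for n,a,b,z in(("padTL",343,295,24),("padTR",628,289,24),("padL",357,485,24),("padR",625,480,24),("ptr",483,198,24.5),("finTopL",197,190,40),("finBotR",241,193,2),("rail1",0,253,20),("rail2",717,236,20),("footL",150,234,3),("footR",328,232,3)):print(n,plane(s,*c(a,b),z))
E
```

```text
[620.85219235  66.0613875  320.64231612]
padTL [571.2  46.   24. ]
padTR [668.7  48.   24. ]
padL [573.2 -21.9  24. ]
padR [670.5 -20.   24. ]
ptr [619.2  77.7  24.5]
finTopL [529.4  79.5  40. ]
finBotR [532.6  80.3   2. ]
rail1 [453.5  59.9  20. ]
rail2 [699.   65.5  20. ]
footL [499.1  66.2   3. ]
footR [563.2  66.9   3. ]
```

```bash
python3 -m handwheel '[[-0.003,-0.002,0.03,0,-1],[0,0,0.05,0,-1],[0,0,0.05,0,-1],[0,0,0.05,0,-1],[0,0,0.03,0,-1],[0,0,0.02,0,-1],[0,0,0.01,0,-1],[0,0,0,0,-1],[0,0,0,0,-1]]'
```

```text
time: 8.55
ee_pos: [620.8, -0.0, 59.5]
ee_rot: [3.141, 0.0, 1.571]
wrist_force: [-0.1, 0.4, -2.7]
finger_gap: 0.67
grasp_force: 64.9
```

```bash
python3 -m handwheel '[[0,0,0.003,0,-1],[0,0,0.002,0,-1],[0,0,0.002,0,-1],[0,0,0,0,-1],[0,0,0,0,-1]]'
python3 -m handwheel '[[0,0,0.002,0,-1],[0,0,0,0,-1]]'
```

```text
time: 9.18
ee_pos: [620.5, -0.0, 55.3]
ee_rot: [-3.142, 0.0, 1.571]
wrist_force: [-0.5, 0.6, -2.3]
finger_gap: 0.668
grasp_force: 64.9
time: 9.43
ee_pos: [620.5, -0.0, 54.2]
ee_rot: [-3.141, -0.0, 1.571]
wrist_force: [-0.0, -0.1, -2.4]
finger_gap: 0.664
grasp_force: 64.9
```

```bash
python3 -m handwheel '[[0,0,0.001,0,-1],[0,0,0,0,-1]]'
python3 -m handwheel '[[0,0,0.001,0,-1],[0,0,0,0,-1]]'
```

```text
time: 9.68
ee_pos: [620.6, 0.0, 54.1]
ee_rot: [3.141, -0.0, 1.571]
wrist_force: [-2.5, 0.7, 2.7]
finger_gap: 0.673
grasp_force: 64.7
time: 9.93
ee_pos: [620.6, 0.0, 54.1]
ee_rot: [3.141, -0.0, 1.571]
wrist_force: [-5.7, 1.0, 8.5]
finger_gap: 0.671
grasp_force: 65.3
```

```bash
python3 -m handwheel '[[0,0,-0.001,0,0.4],[0,0,0,0,0.5],[0,0,0,0,0.7],[0,0,0,0,1],[0,0,0,0,1],[0,0,-0.01,0,1],[0,0,-0.05,0,1],[0,0,-0.08,0,1],[0,0,-0.1,0,1],[0,0,-0.04,0,1]]'
python3 - <<'E'
from h import *
for n in("side","wrist"):
    s=snapshot(n);W=cloud(s);x,y,z=np.moveaxis(W,-1,0)
    m=(np.hypot(x-620,y)<45)&(z>98)&(z<112);p=W[m];print(n,len(p),p.mean(0),cv2.minEnclosingCircle(np.ascontiguousarray(p[:,:2],dtype=np.float32)))
    for t in("small_tin","pad","handle","pointer"):print(t,[(np.round(d["xyz"]).tolist(),round(d["p"],2)) for d in spotter.tip_of(n,t)])
    cv2.imwrite(f"pics/{n}4.png",s["image"][...,::-1])
print(telemetry.state()["ee_pos"])
E
```

```text
time: 11.18
ee_pos: [621.2, -0.0, 197.6]
ee_rot: [3.138, 0.0, 1.571]
wrist_force: [0.9, -0.3, -0.1]
finger_gap: 1.001
grasp_force: 0.0
side 247 [619.26883359  -4.51900752 104.65349797] ((619.6961059570312, -1.5519939661026), 31.169025421142578)
small_tin [([622.0, 5.0, 27.0], 0.59)]
pad [([622.0, 2.0, 22.0], 0.68)]
handle [([500.0, -0.0, 74.0], 0.62)]
pointer [([621.0, 82.0, 24.0], 0.73)]
wrist 4655 [6.20020136e+02 4.43114800e-01 1.04498326e+02] ((620.1439208984375, -0.9845547676086426), 28.931976318359375)
small_tin [([620.0, 4.0, 20.0], 0.66)]
pad []
handle [([497.0, -1.0, 73.0], 0.57)]
pointer [([620.0, 83.0, 26.0], 0.79)]
[6.20273814e+02 3.12231348e-02 1.92802144e+02]
```

View pics/wrist4.png

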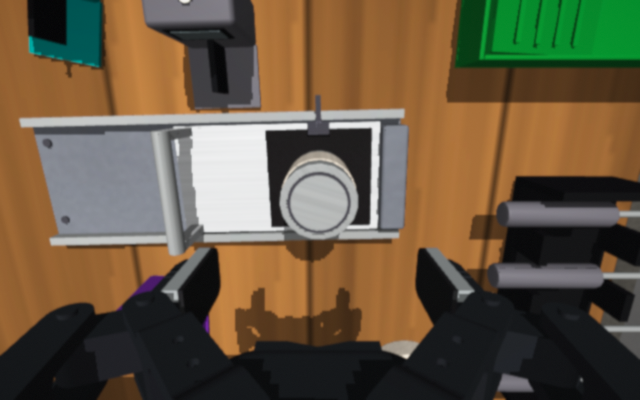

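The tin (318,200) stands on the pad (columns 267–370, rows 129–226) and is released. The handle bar is at (170,190) and the pointer is still home.

```bash
python3 -m handwheel '[[0,-0.03,0,-0.04,1],[0,-0.06,0,0,1],[0,-0.07,0,0,1],[-0.001,-0.06,0,0,1],[-0.001,-0.029,0,0,1],[0,0,0,0,1],[0,0,0,0,1]]'
python3 - <<'E'
from h import *
s=snapshot("wrist");W=cloud(s);x,y,z=np.moveaxis(W,-1,0)
m=(abs(x-497)<25)&(abs(y)<60)&(z>66)&(z<88);p=W[m];print(len(p),p.mean(0),cv2.minAreaRect(np.ascontiguousarray(p[:,:2],dtype=np.float32)))
t=p[p[:,2]>75];print("crest",t.mean(0),np.polyfit(t[:,1],t[:,0],1),t[:,1].min(),t[:,1].max())
print([(np.round(d["xyz"]).tolist(),round(d["p"],2)) for d in spotter.tip_of("wrist","handle")])
st=telemetry.state();print(st["ee_pos"],st["ee_rot"])
E
```

```text
time: 12.55
ee_pos: [496.6, -3.3, 193.8]
ee_rot: [3.141, 0.0, 1.592]
wrist_force: [0.1, 0.5, -0.1]
finger_gap: 1.004
grasp_force: 0.0
2071 [4.95749559e+02 1.63219614e-01 7.66517789e+01] ((495.8000183105469, -3.5493125915527344), (13.762910842895508, 104.6712417602539), 0.9983039498329163)
crest [ 4.95822281e+02 -2.00154266e-01  7.72821411e+01] [-2.28372238e-02  4.95817710e+02] -55.89249622187583 48.478698714141586
[([497.0, -1.0, 73.0], 0.63)]
[496.60874924  -3.27814684 193.55636148] [-3.14110769e+00 -5.42622938e-05  1.59188783e+00]
```

```bash
python3 -m handwheel '[[0,-0.001,0.04,0,1],[0,0,0.07,0,1],[0,0,0.08,0,1],[0,0,0.05,0,1],[0,0,0.03,0,1],[0,0,0.011,0,1],[0,0,0,0,0.3],[0,0,0,0,-0.2],[0,0,0,0,-0.5],[0,0,0,0,-0.7]]'
python3 -m handwheel '[[0,0,0,0,-1],[0,0,0,0,-1],[0,0,0,0,-1],[0,0,0,0,-1]]'
```

```text
time: 13.9
ee_pos: [495.8, -3.3, 53.7]
ee_rot: [3.141, 0.0, 1.592]
wrist_force: [-7.3, 0.6, 5.3]
finger_gap: 0.164
grasp_force: 9.2
time: 14.4
ee_pos: [496.0, -3.3, 53.8]
ee_rot: [3.14, 0.0, 1.592]
wrist_force: [3.7, 0.5, 5.6]
finger_gap: 0.137
grasp_force: 59.0
```

```bash
python3 -m handwheel '[[0,-0.003,0,0,-1],[0,-0.006,0,0,-1],[0,-0.009,0,0,-1],[0,-0.011,0,0,-1],[0,-0.012,0,0,-1],[0,-0.012,0,0,-1],[0,-0.012,0,0,-1],[0,-0.012,0,0,-1],[0,-0.012,0,0,-1],[0,-0.012,0,0,-1]]'
python3 -m handwheel '[[0,-0.012,0,0,-1],[0,-0.012,0,0,-1],[0,-0.012,0,0,-1],[0,-0.011,0,0,-1],[0,-0.009,0,0,-1],[0,-0.006,0,0,-1],[0,-0.003,0,0,-1],[0,0,0,0,-1],[0,0,0,0,-1],[0,0,0,0,-1]]'
python3 - <<'E'
from h import *
for n in("wrist","side","scene"):
    s=snapshot(n)
    for t in("pointer","mark","handle"):print(n,t,[(np.round(d["xyz"],1).tolist(),round(d["p"],2)) for d in spotter.tip_of(n,t)])
    cv2.imwrite(f"pics/{n}5.png",s["image"][...,::-1])
    if n=="side":cv2.imwrite("pics/side5c.png",cv2.resize(s["image"][130:260,240:400,::-1],None,fx=4.5,fy=4.5,interpolation=cv2.INTER_CUBIC))
print(telemetry.state()["ee_pos"],telemetry.state()["wrist_force"])
E
```

```text
time: 15.65
ee_pos: [445.5, -4.5, 53.9]
ee_rot: [3.14, 0.0, 1.592]
wrist_force: [6.1, -0.7, 4.4]
finger_gap: 0.14
grasp_force: 58.9
time: 16.9
ee_pos: [413.3, -5.3, 53.9]
ee_rot: [3.139, 0.001, 1.592]
wrist_force: [6.8, -2.2, 3.4]
finger_gap: 0.138
grasp_force: 58.8
wrist pointer [([538.6, 79.3, 28.1], 0.64)]
wrist mark [([532.3, 80.8, 22.1], 0.69), ([419.4, -2.9, 75.2], 0.67)]
wrist handle [([415.2, -4.4, 73.4], 0.69)]
side pointer []
side mark [([457.3, -194.6, 27.1], 0.83), ([531.9, 82.6, 22.7], 0.69), ([380.8, 130.4, 21.9], 0.68)]
side handle [([413.8, -3.7, 72.1], 0.95)]
scene pointer [([535.3, 76.4, 24.5], 0.97)]
scene mark [([460.2, -192.4, 22.8], 0.88), ([381.1, 123.4, 24.3], 0.83), ([529.7, 81.3, 21.5], 0.79)]
scene handle [([415.2, -4.7, 72.8], 0.71), ([539.0, 3.2, 4.9], 0.64)]
[413.31848864  -5.26152137  53.87744465] [ 8.04679739 -2.52434955  3.140412  ]
```

View pics/wrist5.png

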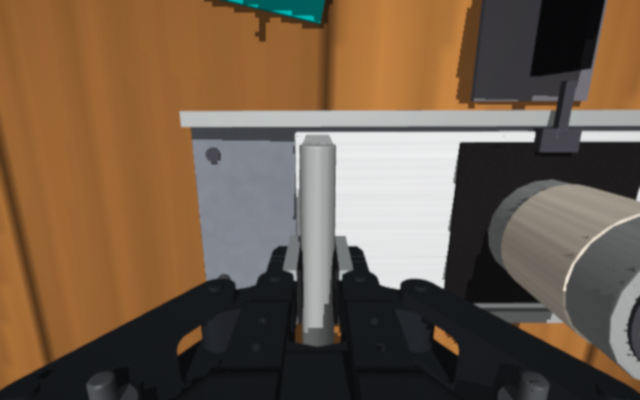

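The pointer tip at about (570,82) is almost under the fin's end (532–600, 72), with a few mm still to go. The tin is still standing on the pad.

```bash
python3 - <<'E'
from h import *
s=cv2.imread("pics/wrist5.png");a=cv2.resize(s[40:170,480:640],None,fx=4,fy=4,interpolation=cv2.INTER_CUBIC)
a=cv2.convertScaleAbs(a,alpha=1.6,beta=20);cv2.imwrite("pics/w5c.png",a)
s=cv2.imread("pics/scene5.png");b=cv2.resize(s[180:270,310:410],None,fx=6,fy=6,interpolation=cv2.INTER_CUBIC);cv2.imwrite("pics/s5c.png",cv2.convertScaleAbs(b,alpha=1.4,beta=20))
E
```

```text
(no output)
```

View pics/w5c.png

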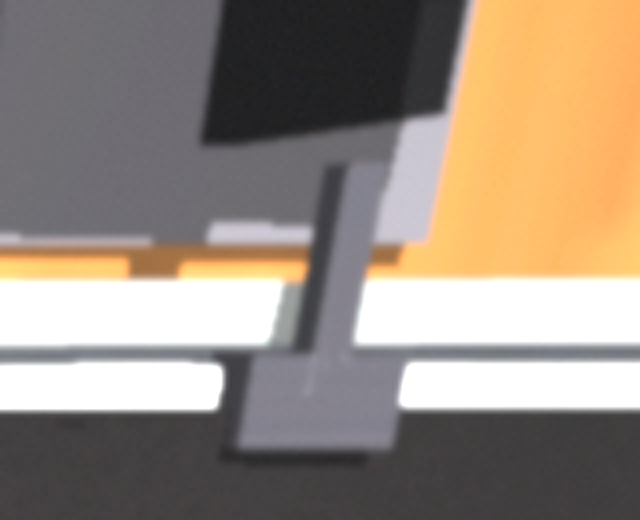

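View pics/s5c.png

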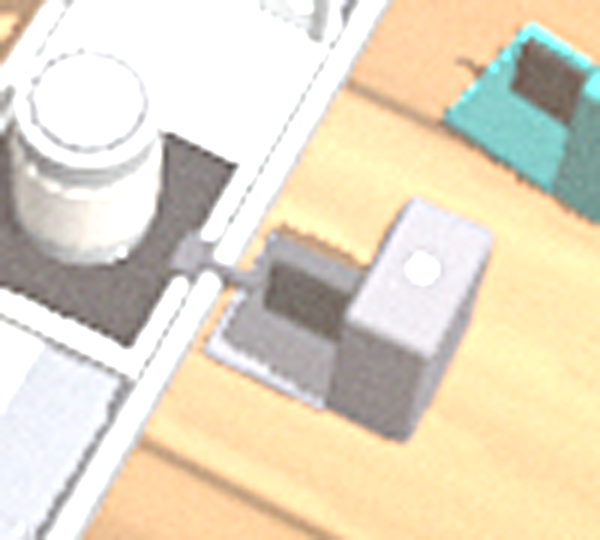

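In the wrist crop the pointer tip's top face is centred at (364,163). The fin's top end is centred at (425,115) and its lower -x corner is at (203,143).

```bash
python3 - <<'E'
from h import *
s=snapshot("wrist")
c=lambda a,b:(480+a/4-.4,40+b/4-.4)
Rz=lambda p:(p[0]*np.cos(.021)+p[1]*np.sin(.021)).round(1)
for n,a,b,z in(("ptr",364,163,24.5),("finTop",425,115,40),("finBot-2.5",203,143,3),("finTopL-2.5",405,120,40)):
    p=plane(s,*c(a,b),z);print(n,p,Rz(p))
E
```

```text
ptr [536.2  75.9  24.5] 537.7
finTop [530.6  79.6  40. ] 532.2
finBot-2.5 [529.   80.1   3. ] 530.6
finTopL-2.5 [528.5  79.   40. ] 530.0
```

```bash
python3 -m handwheel '[[0,-0.003,0,0,-1],[0,-0.004,0,0,-1],[0,-0.0035,0,0,-1],[0,0,0,0,-1],[0,0,0,0,-1],[0,0,0,0,-1]]'
python3 - <<'E'
from h import *
s=snapshot("wrist");a=cv2.resize(s["image"][40:170,480:640,::-1],None,fx=4,fy=4,interpolation=cv2.INTER_CUBIC)
cv2.imwrite("pics/w6c.png",cv2.convertScaleAbs(a,alpha=1.6,beta=20))
for t in("pointer","mark","small_tin"):print(t,[(np.round(d["xyz"],1).tolist(),round(d["p"],2)) for d in spotter.tip_of("wrist",t)])
st=telemetry.state();print(st["ee_pos"],st["joint_velocities"].round(3))
E
```

```text
time: 18.3
ee_pos: [408.1, -5.4, 53.9]
ee_rot: [3.139, 0.001, 1.592]
wrist_force: [7.7, -1.5, 2.7]
finger_gap: 0.134
grasp_force: 58.8
pointer [([530.2, 77.5, 23.8], 0.83), ([408.1, -2.3, 72.5], 0.58)]
mark [([532.1, 79.3, 23.6], 0.95)]
small_tin [([529.4, 1.8, 24.7], 0.61)]
[408.06720721  -5.36086141  53.85312107] [ 0.     0.001 -0.001  0.001  0.001  0.001]
```

View pics/w6c.png

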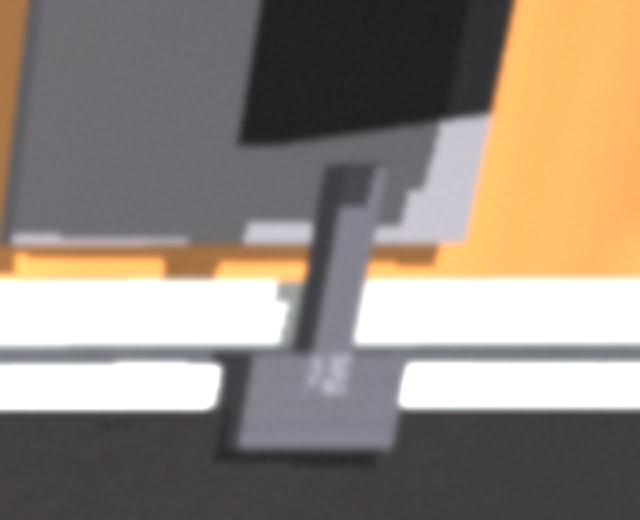

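Fin end at pointer height works out to column 369 in the crop, and the pointer line extended to it also gives 369, so they are level. The tin is still reported at pad height over the pad.

```bash
python3 -c "
from workcell import ctrl
print(ctrl.close_job())"
```

```text
the job is handed in; nothing more can be done
None
```

The small tin is standing on the pad and released, the slide is pulled out about 88 mm with its pointer level with the fin to within about 1 mm by my image measurement, the gripper is still holding the handle, and the job is handed in.

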